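# Press the controller cover home and reset it with the stylus

### The arm

A 6-joint arm with a two-finger parallel gripper is mounted at the origin on the work surface. World frame = base frame: x ahead of the robot, y to its left, z up, the work surface at z = 0. Lengths are in m, angles in rad, forces in N, time in s.
With the tool pointing down it reaches from about 0.35 to 0.95 m from the base axis. Payload 17.4 kg.
Tool frame: the origin (TCP) lies midway between the tips of the shut fingers; the grasp point (between the pads) lies 19 mm behind it; z points along the fingers, y is the line along which they close (so a half turn about z gives the same grasp; the last joint's range is limited). The gripper opens to 93 mm and grips with 3 to 60 N. Pads are 15 mm wide; open, the fingers measure 128 mm over their backs; the gripper's body (75 mm by 188 mm) begins 65 mm behind the grasp point.
Start: joints at [-0.038, 0.116, 1.442, -0, 1.584, -0.038], TCP at [0.675, -0, 0.219] pointing down, gripper open.
Joint ranges: [-2.83, 2.83], [-0.83, 2.19], [0.07, 2.5], [-1.14, 4.28], [0.01, 3], [-2.97, 2.97]. Speed limits (rad/s): [1.89, 1.89, 2.22, 3.14, 3.14, 3.14].

### API

Orientations are given as a rotation vector (axis times angle).
In Python, from rig import readout, optics, ticket, finder gives the robot as it stands. The module is installed in compiled form; this text tells all that it offers.
- The arm moves only by the tool servo_tool, never from a script. Its argument "commands" is a list of rows, each a list of 5 numbers: the opening, from 0 (shut) to 1 (fully open), then the shift along the tool's x, y, z each as a share of 0.04 m, from -1 to 1, then the turn about the tool's z as a share of 10 degrees, from -1 to 1. A call has 1 to 20 rows; each row shifts and turns the commanded pose from where the row before left it, along the tool's axes as they then stand; what a row does not reach is not made up. A row lasts 1/8 s, in which the tool goes at most 62.5 mm and 10.7 degrees, less where a joint would pass 70% of its speed; a pose out of reach is approached as far as the arm can. A call with a number of a shift or a turn outside -1 to 1 is refused whole. A call with a gripper value outside its range is refused whole. The fingers move at their own pace and stop on an object; the grip force is fixed at half the most. Time passes only in rows, so rows that do not move let the fingers close. It gives the time, the measured TCP pose, the force, the opening and the grip force at its end, in the units of the state.
- readout.get_state(): the state, without advancing time (a new reading comes with each control period).
- optics.snapshot(name): name is "scene" or "side" or "wrist"; returns (picture, depth): 420x560x3 uint8, red, green, blue; 420x560 float32, m along the optical axis (not along the pixel's ray), 0 where there is no reading.
- optics.get_calibration(name): a dict with "intrinsics" (3x3 intrinsics, pixels), "rvec" (rotation vector, rad) and "tvec" (3), from world to camera coordinates, as OpenCV has them. Camera axes: x right, y down, z forward; pixel columns grow to the right and rows downward; lengths in m; the calibration is good to about 2 mm. A picture is of the moment at which its call begins: read the wrist's pose just before it. get_calibration takes no time and is no camera call; for the wrist camera it gives the pose at the moment of the call.
- ticket.finish_job(): hands the job in; it is judged then, once.
Trained networks look in the newest picture that a camera, given by its name, has taken for a name from the list of things; names that differ only in an ending like _2 or _b are one class to them, and where a whole thing is asked for, a point or a joint stands for the part that bears it (a point fixed in the world has none). Each returns a list of dicts, best first, with "conf" (0 to 1); they miss things now and then, are a little off and sometimes report something else, mostly with a low value. They report only what shows in the picture. A call takes as long as a camera call. They do not tell look-alikes from the thing itself.
- finder.look_for(camera, target): "box" ([centre column, centre row, width, height] in pixels, round what is visible of it).
- finder.spot_point(camera, target): "position" ([column, row] in pixels: a listed point, or the origin of a listed thing).
The state is a dict: "clock": time; "joints": joint angles; "joint_velocities": joint speeds; "tau": joint torques, N m; "eef_pos": TCP position; "tcp_rot": TCP orientation; "contact_force": force on the tool from outside, world axes, zero at the start; "wrist_torque": the same for the moment, N m; "finger_gap": finger opening in m; "grasp_force": force on a finger pad.
Only numpy, scipy, OpenCV 4.12 (cv2) and the standard library are available. Lean on these libraries where they do the work, as an engineer would, in place of code of your own. Each camera call takes 0.05 s, during which the arm holds its last target. There are 200 camera calls.

### The job

The brass cover of the controller box is standing proud on its stiff clips. With the closed fingers press it fully home on its gasket by feel, first on the rubber pad next to the black reset block, then on the pad at the other end, confirming each with a firm push of about 20 N held for a second, never as hard as 70 N, and do not press on the glass window in the middle. Then take the yellow stylus from its stand, push the red button right down in its recess with the stylus, put the stylus back upright in its stand, fully down, and leave the other things on the bench where they are.

Things in the scene. Friction and masses are not known exactly. Their poses are not given: they have to be found in the camera images.
- enclosure: controller box, fixed: open grey tub 100 (x) x 140 (y) x 60 mm high, walls 6 mm; black reset block 100 x 50 x 60 mm at its +y end (y = 70.5 to 120.5 mm). Origin: centre of the tub's underside. On its rim (z = 60 mm): a hard orange gasket, 1 to 8 mm thick, different each time, not measured. Under the pads, stiff clips in the tub carry the cover; they slide at 5 to 8 N and stay put
- cover: loose brass cover 100 (x) x 140 (y) x 5 mm; black plug 76 x 116 x 24 mm under it, inside the tub with 6 mm play all round; 0.25 kg. Origin: centre of the plug's underside; the plate spans z = 24 to 29 mm. Starts 6 to 15 mm proud; home, the plate lies level on the gasket, wherever that is
- window: fragile green glass window in a steel bezel, 42 mm across, 8.5 mm high, in the middle of the cover's top; origin: centre of its underside, on the plate. Not to be pressed
- pad_a (a point): top centre of the cover's rubber pad (26 mm across, 2 mm thick) 50 mm from the middle of the cover towards the reset block. 81 to 83 mm above the enclosure's origin at the start, 68 to 75 mm when home, depending on the gasket
- pad_b (a point): top centre of the cover's rubber pad (26 mm across, 2 mm thick) 50 mm from the middle of the cover away from the reset block. 81 to 83 mm above the enclosure's origin at the start, 68 to 75 mm when home, depending on the gasket
- reset_mouth (a point): centre of the mouth of the reset button's bore, in the top face of the reset block (60 mm above the bench). The bore is upright, 22 mm across, too narrow for fingers
- reset_button: red spring button, 17 mm across, in the bore; origin: centre of its top, 16 mm below the mouth at rest. It goes down 6 mm, from 2 N to about 7 N at the bottom, and springs back
- stylus: loose hand stylus standing upright in its stand, 70 g: steel shaft 8 mm across, reaching 50 mm below the origin to its tip; brass collar 30 mm across from z = 0 to 6 mm; yellow round handle 18 mm across from z = 6 to 68 mm. Origin: on its axis, underside of the collar; z up along the handle
- stylus_tip (a point): tip of the stylus, 50 mm below its origin
- stand: wooden stylus stand, a block 80 x 80 x 70 mm fixed to the bench, with an upright hole 19 mm across and 62 mm deep in its top. Origin: centre of its underside. The stylus's collar rests on its top face
- stand_mouth (a point): centre of the hole's mouth in the stand's top face, 70 mm above the bench
- cup: bystander: brass bowl, 80 mm across, 70 mm high; origin under its centre
- carton: bystander: cardboard carton 70 x 110 x 70 mm; origin under its centre
- hammer: bystander: hammer lying on the bench; its handle points to its -x
- polish: bystander: jar of polish, 64 mm across, 110 mm high; origin under its centre
Not all that is in view belongs to the job. Of the things like the enclosure, leave any that is purple; of the rest the larger one is meant.

How it is judged:
By the outcome, as a careful person would: the job done as asked, in the order asked, and still so for the second after the job is handed in, with the robot touching nothing.
It also fails if it takes over 72 s, if anything falls off the work surface, if the arm or the gripper's body presses on something with over 40 N, if the wrist force passes 120 N, or if a joint passes its speed limit or range.

## Working session

There is one attempt and no reset: what is moved stays moved. The work goes in short steps, Python scripts to look and compute and a tool call to move; the robot and the scene stay as the last step left them, time stands still between calls to the robot, and variables do not carry over. Pictures are saved under pics/ and viewed, at most 10 in all, crops included, and the job is handed in when it is done.

Besides the shell and the picture viewer there is one more tool, called after "Request:" as name(argument=value, ...) on one line, values as JSON. servo_tool: Moves the arm, as the interface text tells. Its arguments: {"type":"object","properties":{"commands":{"type":"array","items":{"type":"array","items":{"type":"number"}}}},"required":["commands"]}

```bash
mkdir -p pics; cat > h.py <<'E'
import numpy as np, cv2
from rig import readout, optics, ticket, finder
def cal(n):
    c=optics.get_calibration(n); return np.array(c["intrinsics"]),cv2.Rodrigues(np.array(c["rvec"],float))[0],np.array(c["tvec"],float).ravel()
def ray(n,px,c=None):
    K,R,t=c or cal(n); d=R.T@np.linalg.inv(K)@np.array([px[0],px[1],1.]); return -R.T@t,d
def at_z(n,px,z,c=None):
    o,d=ray(n,px,c); return o+d*(z-o[2])/d[2]
def at_depth(n,px,D,c=None):
    o,d=ray(n,px,c); u,v=int(round(px[0])),int(round(px[1])); p=D[max(v-2,0):v+3,max(u-2,0):u+3]; p=p[p>0]
    return o+d*np.median(p) if len(p) else None
def cloud(n,D,c=None):
    K,R,t=c or cal(n); v,u=np.mgrid[:D.shape[0],:D.shape[1]]; P=np.stack([(u-K[0,2])/K[0,0]*D,(v-K[1,2])/K[1,1]*D,D],-1); return (P-t)@R
def snap(n,f=None):
    I,D=optics.snapshot(n)
    if f: cv2.imwrite(f"pics/{f}.png",I[...,::-1])
    return I,D
E
cat > a.py <<'E'
from h import *
np.set_printoptions(precision=3,suppress=True)
ims=[]
for n in ["scene","side"]:
    I,D=snap(n); ims.append(I); np.save(n,D)
    for t in ["enclosure","stylus","stand","stand_mouth","reset_mouth","pad_a","window"]:
        r=(finder.spot_point(n,t))
        print(n,t,[(np.round(x["position"]).tolist(),round(x["conf"],2),at_depth(n,x["position"],D)) for x in r[:4]])
cv2.imwrite("pics/scene.png",ims[0][...,::-1]);cv2.imwrite("pics/side.png",ims[1][...,::-1])
print(readout.get_state())
E
python3 a.py
```

```text
scene enclosure [([323.0, 217.0], 0.84, array([ 0.729, -0.008,  0.235])), ([155.0, 223.0], 0.83, array([ 0.336, -0.259,  0.033])), ([277.0, 183.0], 0.82, array([0.35 , 0.133, 0.031]))]
scene stylus [([208.0, 238.0], 0.72, array([ 0.509, -0.177,  0.078]))]
scene stand [([210.0, 259.0], 0.61, array([ 0.543, -0.192,  0.041]))]
scene stand_mouth [([208.0, 236.0], 0.55, array([ 0.508, -0.176,  0.084]))]
scene reset_mouth [([341.0, 185.0], 0.9, array([ 0.768, -0.012,  0.343])), ([173.0, 188.0], 0.66, array([ 0.231, -0.162,  0.05 ]))]
scene pad_a [([316.0, 204.0], 0.97, array([0.543, 0.134, 0.079])), ([334.0, 188.0], 0.78, array([ 0.768, -0.029,  0.343]))]
scene window [([370.0, 277.0], 0.68, array([0.798, 0.106, 0.045]))]
side enclosure [([276.0, 196.0], 0.67, array([0.516, 0.098, 0.058])), ([211.0, 309.0], 0.6, array([ 0.272, -0.247,  0.005])), ([213.0, 209.0], 0.59, array([0.309, 0.092, 0.038]))]
side stylus [([284.0, 266.0], 0.42, array([ 0.49 , -0.187,  0.073]))]
side stand [([344.0, 188.0], 0.73, array([0.739, 0.092, 0.062])), ([285.0, 277.0], 0.63, array([ 0.486, -0.219,  0.07 ]))]
s
[... 209 characters left out ...]
76.0], 0.6, array([ 0.227, -0.156,  0.046]))]
side pad_a [([282.0, 182.0], 0.68, array([0.541, 0.136, 0.079])), ([267.0, 164.0], 0.66, array([0.505, 0.228, 0.08 ]))]
side window [([274.0, 176.0], 0.67, array([0.519, 0.161, 0.084]))]
{'clock': 0.8, 'joints': array([-0.038,  0.116,  1.442, -0.   ,  1.584, -0.038]), 'joint_velocities': array([-0.001,  0.   ,  0.001,  0.001, -0.   ,  0.   ]), 'tau': array([  0.002, -72.096, -62.274,   0.078,   0.018,   0.   ]), 'eef_pos': array([ 0.675, -0.   ,  0.219]), 'tcp_rot': array([ 2.221,  2.221, -0.   ]), 'contact_force': array([ 0.671, -0.163, -0.173]), 'wrist_torque': array([0.045, 0.023, 0.049]), 'grasp_force': 0.0, 'finger_gap': 0.09295333028242568}
```

View pics/scene.png

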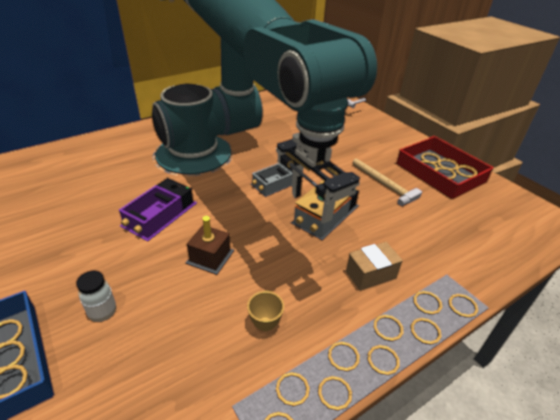

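View pics/side.png

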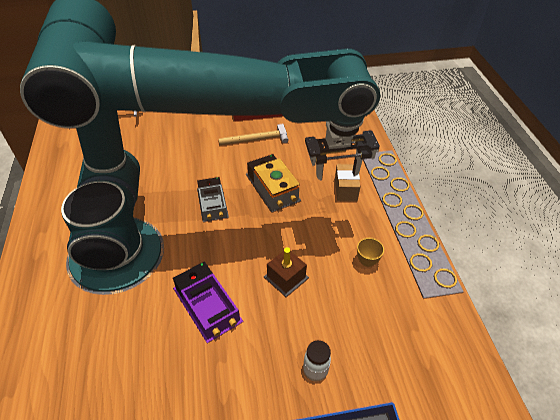

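The scene camera sees three box-like things; in side pixels they are the purple box (207,300), a small grey box (212,197) and the larger grey box with the brass cover (275,180). I choose the last. The stylus stands in its stand at (286,265). I'll go above the box for a close wrist view.

Request:
servo_tool(commands=[[0, 0.85, -0.78, -0.5, 0], [0, 0.85, -0.78, -0.5, 0], [0, 0.85, -0.78, -0.5, 0], [0, 0.85, -0.78, -0.5, 0], [0, 0.85, -0.78, -0.5, 0], [0, 0, 0, 0, 0], [0, 0, 0, 0, 0], [0, 0, 0, 0, 0]])

```text
clock: 1.8
eef_pos: [0.5194, 0.1693, 0.3177]
tcp_rot: [-2.222, -2.22, 0.002]
contact_force: [-0.1, 0.0, 0.5]
finger_gap: 0.0173
grasp_force: 0.0
```

```bash
cat > b.py <<'E'
from h import *
import sys
np.set_printoptions(precision=4,suppress=True)
n="wrist"; s=readout.get_state(); c=cal(n); I,D=snap(n,sys.argv[1]); np.savez(sys.argv[1],I=I,D=D,K=c[0],R=c[1],t=c[2])
print(s["clock"],s["eef_pos"],s["tcp_rot"],s["finger_gap"],"cam",-c[1].T@c[2],"dir",c[1][2])
for t in sys.argv[2:]:
    print(t,[(np.round(x["position"]).tolist(),round(x["conf"],2),at_depth(n,x["position"],D,c)) for x in finder.spot_point(n,t)[:3]])
E
python3 b.py w1 enclosure pad_a pad_b window reset_mouth reset_button stand_mouth stylus
```

```text
1.8 [0.5194 0.1693 0.3177] [-2.2222 -2.2199  0.0019] 0.017337797489097004 cam [0.5177 0.2428 0.4837] dir [-0.0005 -0.2649 -0.9643]
enclosure [([144.0, 188.0], 0.57, array([0.3104, 0.1418, 0.0046]))]
pad_a [([269.0, 138.0], 0.85, array([0.5083, 0.2218, 0.0822])), ([293.0, 212.0], 0.6, array([0.5397, 0.1249, 0.0819]))]
pad_b [([269.0, 138.0], 0.85, array([0.5083, 0.2218, 0.0822])), ([293.0, 212.0], 0.6, array([0.5397, 0.1249, 0.0819]))]
window [([283.0, 180.0], 0.97, array([0.5265, 0.1702, 0.0886])), ([294.0, 212.0], 0.57, array([0.5405, 0.1256, 0.0817]))]
reset_mouth [([260.0, 102.0], 0.97, array([0.4959, 0.2667, 0.0443])), ([101.0, 375.0], 0.96, array([0.4808, 0.1911, 0.4296])), ([120.0, 139.0], 0.86, array([0.2979, 0.2183, 0.0362]))]
reset_button [([261.0, 104.0], 0.56, array([0.4965, 0.2652, 0.0444])), ([122.0, 143.0], 0.52, array([0.2994, 0.2134, 0.0325]))]
stand_mouth []
stylus [([273.0, 139.0], 0.29, array([0.5134, 0.2215, 0.0823]))]
```

View pics/w1.png

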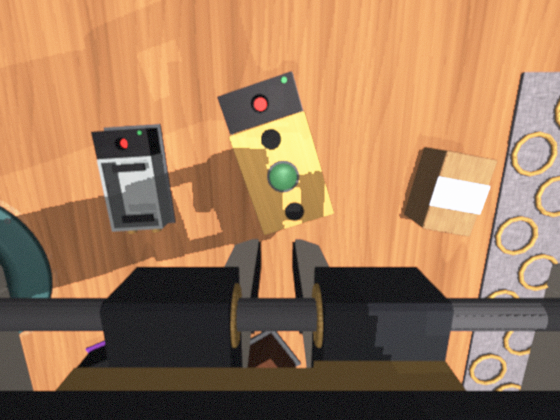

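The wrist view shows the chosen box: reset block with red button (260,103), pad_a (271,139), window (283,177), pad_b (294,212). The small grey box (133,178) is the decoy.

```bash
cat > c.py <<'E'
from h import *
np.set_printoptions(precision=4,suppress=True)
z=np.load("w1.npz"); I,D=z["I"],z["D"]; c=(z["K"],z["R"],z["t"]); P=cloud("wrist",D,c)
H=cv2.cvtColor(I,cv2.COLOR_RGB2HSV)
def blob(m,px,z):
    n,l,s,ce=cv2.connectedComponentsWithStats(m.astype(np.uint8)); k=l[px[1],px[0]]; print(k,s[k],ce[k],at_z("wrist",ce[k],z,c)); return ce[k]
dark=(H[...,2]<60); red=((H[...,0]<8)|(H[...,0]>172))&(H[...,1]>150)&(H[...,2]>60)
for px in [(271,139),(294,212)]: 
    blob(dark,px,.082)
blob(red,(260,103),.044)
g=(H[...,0]>45)&(H[...,0]<90)&(H[...,1]>80); blob(g,(283,177),.088)
m=(P[...,2]>.075)&(P[...,2]<.095)&(abs(P[...,0]-.525)<.1)&(abs(P[...,1]-.17)<.12); n,l,s,ce=cv2.connectedComponentsWithStats(m.astype(np.uint8)); k=1+s[1:,4].argmax(); pts=P[l==k]
print("plate",cv2.minAreaRect(pts[:,:2].astype(np.float32)*1000),np.percentile(pts[:,2],[5,50,95]))
m=(P[...,2]>.055)&(P[...,2]<.065)&(abs(P[...,0]-.50)<.08)&(abs(P[...,1]-.26)<.06);n,l,s,ce=cv2.connectedComponentsWithStats(m.astype(np.uint8)); k=1+s[1:,4].argmax(); print("block",cv2.minAreaRect(P[l==k][:,:2].astype(np.float32)*1000),np.median(P[l==k][:,2]))
E
python3 c.py
```

```text
6 [262 130  17  18 240] [270.2708 138.6625] [0.5099 0.2215 0.082 ]
11 [286 204  17  15 212] [294.0566 211.283 ] [0.5413 0.1265 0.082 ]
1 [254  96  14  16 159] [260.1069 103.5723] [0.4958 0.2654 0.044 ]
16 [270 164  27  26 543] [282.6667 176.6206] [0.5257 0.1744 0.088 ]
plate ((526.0826416015625, 173.15513610839844), (100.1810073852539, 140.051025390625), 18.077896118164062) [0.0788 0.0804 0.0864]
block ((496.0191650390625, 263.9342956542969), (100.0841293334961, 51.308467864990234), 17.82418441772461) 0.06009175375659413
```

Request:
servo_tool(commands=[[0, 0.325, -0.055, 0.5, 0], [0, 0.325, -0.055, 0.9, 0], [0, 0.325, -0.055, 0.9, 0], [0, 0.325, -0.055, 0.9, 0], [0, 0, 0, 0.9, 0], [0, 0, 0, 0.9, 0], [0, 0, 0, 0.15, 0], [0, 0, 0, 0, 0], [0, 0, 0, 0, 0]])

```text
clock: 3.38
eef_pos: [0.5107, 0.2224, 0.1141]
tcp_rot: [2.221, 2.221, 0.003]
contact_force: [0.6, 0.2, 0.4]
finger_gap: 0.0003
grasp_force: 0.0
```

Request:
servo_tool(commands=[[0, -0.03, 0, 0.3, 0], [0, 0, 0, 0.2, 0], [0, 0, 0, 0.15, 0], [0, 0, 0, 0, 0], [0, 0, 0, 0, 0]])

```text
clock: 4.0
eef_pos: [0.5103, 0.2209, 0.0868]
tcp_rot: [2.221, 2.221, 0.0]
contact_force: [-0.5, 0.7, -0.1]
finger_gap: 0.0007
grasp_force: 0.0
```

Request:
servo_tool(commands=[[0, 0, 0, 0.05, 0], [0, 0, 0, 0.05, 0], [0, 0, 0, 0.05, 0], [0, 0, 0, 0.05, 0], [0, 0, 0, 0, 0]])

```text
clock: 4.62
eef_pos: [0.5103, 0.2213, 0.079]
tcp_rot: [-2.221, -2.221, -0.002]
contact_force: [-0.2, 3.4, 4.0]
finger_gap: 0.0004
grasp_force: 1.9
```

Request:
servo_tool(commands=[[0, 0, 0, 0.025, 0], [0, 0, 0, 0.025, 0], [0, 0, 0, 0.025, 0], [0, 0, 0, 0, 0]])

```text
clock: 5.12
eef_pos: [0.5104, 0.2213, 0.0761]
tcp_rot: [-2.221, -2.221, -0.002]
contact_force: [-1.7, 4.4, 3.7]
finger_gap: 0.0005
grasp_force: 2.8
```

Request:
servo_tool(commands=[[0, 0, 0, 0.025, 0], [0, 0, 0, 0.025, 0], [0, 0, 0, 0, 0]])

```text
clock: 5.5
eef_pos: [0.5104, 0.2214, 0.0741]
tcp_rot: [-2.221, -2.221, -0.002]
contact_force: [-1.8, 5.2, 5.5]
finger_gap: 0.0005
grasp_force: 3.0
```

Request:
servo_tool(commands=[[0, 0, 0, 0.025, 0], [0, 0, 0, 0.025, 0], [0, 0, 0, 0, 0]])

```text
clock: 5.88
eef_pos: [0.5104, 0.2216, 0.0728]
tcp_rot: [-2.221, -2.221, -0.003]
contact_force: [-5.2, 6.8, 12.1]
finger_gap: 0.0004
grasp_force: 6.4
```

Request:
servo_tool(commands=[[0, 0, 0, 0.0125, 0], [0, 0, 0, 0, 0]])

```text
clock: 6.12
eef_pos: [0.5105, 0.2217, 0.0728]
tcp_rot: [-2.221, -2.221, -0.003]
contact_force: [-6.5, 6.0, 16.9]
finger_gap: 0.0006
grasp_force: 8.6
```

Request:
servo_tool(commands=[[0, 0, 0, 0.015, 0], [0, 0, 0, 0, 0], [0, 0, 0, 0, 0], [0, 0, 0, 0, 0], [0, 0, 0, 0, 0], [0, 0, 0, 0, 0], [0, 0, 0, 0, 0], [0, 0, 0, 0, 0], [0, 0, 0, 0, 0], [0, 0, 0, 0, 0], [0, 0, 0, 0, 0]])

```text
clock: 7.5
eef_pos: [0.5105, 0.2217, 0.0726]
tcp_rot: [-2.221, -2.221, -0.003]
contact_force: [-10.6, 4.9, 20.7]
finger_gap: 0.0005
grasp_force: 10.9
```

Request:
servo_tool(commands=[[0, 0, 0, -0.5, 0], [0, 0, 0, -0.5, 0], [0, -0.8, 0.25, 0, 0], [0, -0.8, 0.25, 0, 0], [0, -0.79, 0.275, 0, 0], [0, 0, 0, 0.2, 0], [0, 0, 0, 0.3, 0], [0, 0, 0, 0, 0], [0, 0, 0, 0, 0]])

```text
clock: 8.62
eef_pos: [0.5411, 0.1258, 0.0907]
tcp_rot: [-2.22, -2.222, 0.0]
contact_force: [0.0, -0.4, 0.7]
finger_gap: 0.0006
grasp_force: 0.0
```

```bash
cat > d.py <<'E'
from h import *
import sys
np.set_printoptions(precision=4,suppress=True)
for n in sys.argv[1:]:
    I,D=snap(n); P=cloud(n,D); u=np.array([-np.sin(np.radians(18)),np.cos(np.radians(18))]); v=np.array([u[1],-u[0]])
    q=P[...,:2]-[.526,.1735]; a,b=q@u,q@v
    for w in (a0:=[-.06,-.03,.03,.064]):
        for x in (-.035,.035):
            m=(abs(a-w)<.006)&(abs(b-x)<.008)&(P[...,2]>.06)&(P[...,2]<.1); print(n,w,x,m.sum(),np.median(P[m][:,2]) if m.any() else None)
E
python3 d.py side scene
```

```text
side -0.06 -0.035 15 0.07889761325213132
side -0.06 0.035 14 0.07789215151241789
side -0.03 -0.035 10 0.07719397896546666
side -0.03 0.035 8 0.07646593446186631
side 0.03 -0.035 11 0.07106955079988674
side 0.03 0.035 0 None
side 0.064 -0.035 1 0.06500223733207125
side 0.064 0.035 0 None
scene -0.06 -0.035 24 0.07814117758397256
scene -0.06 0.035 27 0.0784643056384519
scene -0.03 -0.035 12 0.07618305374618757
scene -0.03 0.035 11 0.07718073922353026
scene 0.03 -0.035 0 None
scene 0.03 0.035 14 0.07085058072864496
scene 0.064 -0.035 4 0.06586403100477173
scene 0.064 0.035 13 0.06685744619077874
```

Request:
servo_tool(commands=[[0, 0, 0, 0.1, 0], [0, 0, 0, 0.05, 0], [0, 0, 0, 0.05, 0], [0, 0, 0, 0.05, 0], [0, 0, 0, 0.05, 0], [0, 0, 0, 0.025, 0], [0, 0, 0, 0, 0]])

```text
clock: 9.6
eef_pos: [0.5417, 0.1246, 0.0781]
tcp_rot: [2.221, 2.22, 0.0]
contact_force: [0.4, -4.8, 6.1]
finger_gap: 0.0006
grasp_force: 2.6
```

Request:
servo_tool(commands=[[0, 0, 0, 0.025, 0], [0, 0, 0, 0.025, 0], [0, 0, 0, 0.025, 0], [0, 0, 0, 0.025, 0], [0, 0, 0, 0, 0]])

```text
clock: 10.22
eef_pos: [0.5419, 0.1246, 0.0743]
tcp_rot: [2.22, 2.22, 0.001]
contact_force: [1.5, -4.2, 6.1]
finger_gap: 0.0003
grasp_force: 2.8
```

Request:
servo_tool(commands=[[0, 0, 0, 0.025, 0], [0, 0, 0, 0.025, 0], [0, 0, 0, 0, 0]])

```text
clock: 10.6
eef_pos: [0.5419, 0.1246, 0.0723]
tcp_rot: [2.22, 2.22, 0.001]
contact_force: [2.3, -3.9, 5.3]
finger_gap: 0.0007
grasp_force: 3.0
```

Request:
servo_tool(commands=[[0, 0, 0, 0.025, 0], [0, 0, 0, 0.025, 0], [0, 0, 0, 0, 0]])

```text
clock: 10.98
eef_pos: [0.5421, 0.1244, 0.0706]
tcp_rot: [2.22, 2.219, 0.001]
contact_force: [2.2, -6.2, 8.0]
finger_gap: 0.0008
grasp_force: 4.1
```

Request:
servo_tool(commands=[[0, 0, 0, 0.025, 0], [0, 0, 0, 0, 0]])

```text
clock: 11.22
eef_pos: [0.5421, 0.1245, 0.0704]
tcp_rot: [2.22, 2.219, 0.001]
contact_force: [-3.4, -8.4, 18.3]
finger_gap: 0.0006
grasp_force: 8.6
```

Request:
servo_tool(commands=[[0, 0, 0, 0.012, 0], [0, 0, 0, 0, 0], [0, 0, 0, 0, 0], [0, 0, 0, 0, 0], [0, 0, 0, 0, 0], [0, 0, 0, 0, 0], [0, 0, 0, 0, 0], [0, 0, 0, 0, 0], [0, 0, 0, 0, 0], [0, 0, 0, 0, 0], [0, 0, 0, 0, 0]])

```text
clock: 12.6
eef_pos: [0.5421, 0.1245, 0.0704]
tcp_rot: [2.22, 2.219, 0.002]
contact_force: [-6.6, -8.8, 21.0]
finger_gap: 0.0008
grasp_force: 11.1
```

Request:
servo_tool(commands=[[0, 0, 0, -0.5, 0], [0, 0, 0, -0.9, 0], [0, -0.5, 0, -0.9, 0], [0, -0.9, 0, -0.9, 0], [0, -0.9, 0, -0.9, 0], [0, 0, 0, 0, 0], [0, 0, 0, 0, 0]])

```text
clock: 13.48
eef_pos: [0.541, 0.0334, 0.2317]
tcp_rot: [-2.222, -2.221, 0.0]
contact_force: [-0.5, -0.2, -0.4]
finger_gap: 0.0004
grasp_force: 0.0
```

```bash
python3 d.py side scene wrist; python3 b.py w2 pad_a pad_b reset_mouth reset_button stand_mouth stylus
```

```text
side -0.06 -0.035 15 0.0672984508999838
side -0.06 0.035 15 0.06644852745242683
side -0.03 -0.035 12 0.06644570658435986
side -0.03 0.035 11 0.06668481588289053
side 0.03 -0.035 12 0.06668881800888395
side 0.03 0.035 13 0.0663654292223743
side 0.064 -0.035 10 0.06550926482506057
side 0.064 0.035 9 0.06470925430202058
scene -0.06 -0.035 18 0.06605604147443751
scene -0.06 0.035 16 0.06660334230422563
scene -0.03 -0.035 14 0.06668447200553676
scene -0.03 0.035 17 0.06638953491592468
scene 0.03 -0.035 13 0.0675694649528308
scene 0.03 0.035 14 0.06686487381761316
scene 0.064 -0.035 8 0.06691710221982482
scene 0.064 0.035 13 0.06751862134757217
wrist -0.06 -0.035 194 0.06834150994572377
wrist -0.06 0.035 204 0.06819398464957724
wrist -0.03 -0.035 208 0.06829757969566833
wrist -0.03 0.035 219 0.06835221637529341
wrist 0.03 -0.035 244 0.06873102267069803
wrist 0.03 0.035 185 0.0687265058653029
wrist 0.064 -0.035 0 None
wrist 0.064 0.035 0 None
13.625 [0.5409 0.0339 0.231 ] [-2.2195 -2.2216  0.0017] 0.00020283044020576733 cam [0.5391 0.1073 0.397 ] dir [-0.0004 -0.2643 -0.9644]
pad_a [([278.0, 102.0], 0.77, array([0.5407, 0.126 , 0.0703]))]
pad_b [([278.0, 102.0], 0.77, array([0.5407, 0.126 , 0.0703]))]
reset_mouth [([38.0, 8.0], 0.72, array([0.2968, 0.2182, 0.0376])), ([32.0, 337.0], 0.7, array([ 0.2213, -0.1641,  0.0501]))]
reset_button [([52.0, 14.0], 0.36, array([0.3147, 0.2102, 0.0458]))]
stand_mouth []
stylus []
```

Request:
servo_tool(commands=[[0, 0.935, -0.152, 0.3, 0], [0, 0.935, -0.152, 0.3, 0], [0, 0.935, -0.152, 0.3, 0], [0, 0.935, -0.152, 0.3, 0], [0, 0.935, -0.152, 0.3, 0], [0, 0, 0, 0.9, 0], [0, 0, 0, 0.9, 0], [0, 0, 0, 0.4, 0], [0, 0, 0, 0, 0], [0, 0, 0, 0, 0]])

```text
clock: 15.22
eef_pos: [0.5115, 0.2203, 0.0856]
tcp_rot: [2.221, 2.221, 0.003]
contact_force: [0.4, -0.1, 0.4]
finger_gap: 0.0008
grasp_force: 0.0
```

Request:
servo_tool(commands=[[0, 0, 0, 0.1, 0], [0, 0, 0, 0.1, 0], [0, 0, 0, 0.1, 0], [0, 0, 0, 0.05, 0], [0, 0, 0, 0, 0]])

```text
clock: 15.85
eef_pos: [0.5108, 0.2203, 0.0704]
tcp_rot: [-2.221, -2.221, -0.0]
contact_force: [-2.0, 0.5, 5.2]
finger_gap: 0.0004
grasp_force: 2.2
```

Request:
servo_tool(commands=[[0, 0, 0, 0.02, 0], [0, 0, 0, 0.018, 0], [0, 0, 0, 0, 0]])

```text
clock: 16.23
eef_pos: [0.5108, 0.2204, 0.0703]
tcp_rot: [-2.221, -2.222, -0.001]
contact_force: [-11.1, -2.4, 20.7]
finger_gap: 0.0005
grasp_force: 10.2
```

Request:
servo_tool(commands=[[0, 0, 0, 0.002, 0], [0, 0, 0, 0, 0], [0, 0, 0, 0, 0], [0, 0, 0, 0, 0], [0, 0, 0, 0, 0], [0, 0, 0, 0, 0], [0, 0, 0, 0, 0], [0, 0, 0, 0, 0], [0, 0, 0, 0, 0]])

```text
clock: 17.35
eef_pos: [0.5108, 0.2204, 0.0703]
tcp_rot: [-2.221, -2.221, -0.001]
contact_force: [-11.1, -3.7, 20.7]
finger_gap: 0.0007
grasp_force: 10.6
```

Request:
servo_tool(commands=[[0, 0, 0, -0.5, 0], [0, -0.3, 0.08, -0.3, 0], [0, -0.7, 0.25, 0, 0], [0, -0.7, 0.25, 0, 0], [0, -0.66, 0.195, 0.2, 0], [0, 0, 0, 0.2, 0], [0, 0, 0, 0.1, 0], [0, 0, 0, 0, 0], [0, 0, 0, 0, 0]])

```text
clock: 18.48
eef_pos: [0.5418, 0.1263, 0.0808]
tcp_rot: [2.22, 2.222, 0.001]
contact_force: [0.6, 0.6, -0.1]
finger_gap: 0.0004
grasp_force: 0.0
```

Request:
servo_tool(commands=[[0, 0, 0, 0.1, 0], [0, 0, 0, 0.1, 0], [0, 0, 0, 0.07, 0], [0, 0, 0, 0.02, 0], [0, 0, 0, 0, 0]])

```text
clock: 19.1
eef_pos: [0.5417, 0.1259, 0.0703]
tcp_rot: [-2.221, -2.221, -0.0]
contact_force: [-9.5, -1.2, 18.6]
finger_gap: 0.0003
grasp_force: 9.3
```

Request:
servo_tool(commands=[[0, 0, 0, 0.006, 0], [0, 0, 0, 0, 0], [0, 0, 0, 0, 0], [0, 0, 0, 0, 0], [0, 0, 0, 0, 0], [0, 0, 0, 0, 0], [0, 0, 0, 0, 0], [0, 0, 0, 0, 0], [0, 0, 0, 0, 0], [0, 0, 0, 0, 0]])

```text
clock: 20.35
eef_pos: [0.5417, 0.1259, 0.0703]
tcp_rot: [-2.221, -2.221, -0.0]
contact_force: [-12.5, -2.0, 21.5]
finger_gap: 0.0002
grasp_force: 10.6
```

Request:
servo_tool(commands=[[0, 0, 0, -0.8, 0], [1, -0.94, -0.1, -0.7, 0], [1, -0.94, -0.1, -0.7, 0], [1, -0.94, -0.1, -0.7, 0], [1, -0.94, -0.1, -0.7, 0], [1, -0.94, -0.1, -0.7, 0], [1, -0.94, -0.1, -0.7, 0], [1, -0.94, -0.1, -0.7, 0], [1, -0.94, -0.1, 0, 0], [1, -0.94, -0.1, 0, 0], [1, -0.94, -0.1, 0, 0], [1, 0, 0, 0, 0], [1, 0, 0, 0, 0]])

```text
clock: 21.98
eef_pos: [0.5018, -0.2499, 0.2965]
tcp_rot: [-2.222, -2.221, -0.0]
contact_force: [-0.7, 0.5, 0.1]
finger_gap: 0.0927
grasp_force: 0.0
```

```bash
python3 b.py w3 reset_button stand_mouth stylus stylus_tip stand
```

```text
21.975 [ 0.5018 -0.2499  0.2965] [-2.2215 -2.2209 -0.0002] 0.09272266940248551 cam [ 0.4999 -0.1765  0.4625] dir [ 0.0007 -0.2641 -0.9645]
reset_button [([69.0, 114.0], 0.49, array([ 0.2441, -0.1673,  0.0595]))]
stand_mouth [([275.0, 119.0], 0.94, array([ 0.4991, -0.1741,  0.1377]))]
stylus [([274.0, 122.0], 0.95, array([ 0.4979, -0.1768,  0.1379]))]
stylus_tip []
stand [([273.0, 122.0], 0.84, array([ 0.4966, -0.1773,  0.1379]))]
```

View pics/w3.png

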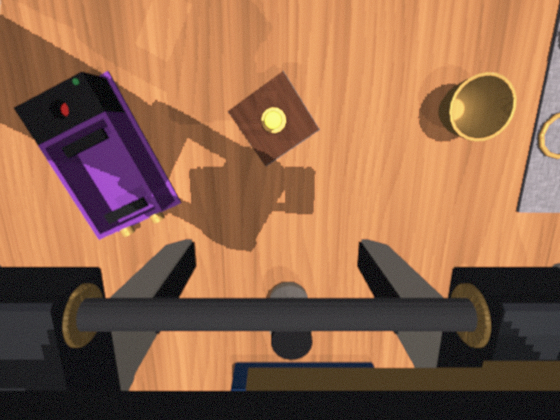

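The picture shows the stylus handle top at (274,121) in the stand, the purple box left, the cup right, and the jar below between the fingers. I'll measure the handle top and stand precisely.

```bash
cat > e.py <<'E'
from h import *
import sys
np.set_printoptions(precision=4,suppress=True)
z=np.load("w3.npz"); I,D=z["I"],z["D"]; c=(z["K"],z["R"],z["t"]); P=cloud("wrist",D,c)
m=(P[...,2]>.13)&(P[...,2]<.145)&(abs(P[...,0]-.5)<.03)&(abs(P[...,1]+.176)<.03); print("handle",m.sum(),np.median(P[m],0),(P[m].min(0)+P[m].max(0))/2,np.ptp(P[m],0))
m=(P[...,2]>.06)&(P[...,2]<.08)&(abs(P[...,0]-.5)<.07)&(abs(P[...,1]+.176)<.07); print("stand",cv2.minAreaRect(P[m][:,:2].astype(np.float32)*1000))
H=cv2.cvtColor(I,cv2.COLOR_RGB2HSV); y=((H[...,0]>22)&(H[...,0]<35)&(H[...,1]>150)&(H[...,2]>150)); n,l,s,ce=cv2.connectedComponentsWithStats(y.astype(np.uint8)); k=l[121,274]; print(s[k],ce[k],at_z("wrist",ce[k],.138,c))
E
python3 e.py
```

```text
handle 250 [ 0.4968 -0.1752  0.138 ] [ 0.4962 -0.1753  0.1377] [0.0171 0.0174 0.0052]
stand ((496.69647216796875, -175.38055419921875), (80.062255859375, 80.17887878417969), 34.204994201660156)
[     0      0    560    420 235187] [279.5007 209.5047] [ 0.5036 -0.2682  0.138 ]
```

Request:
servo_tool(commands=[[1, 0.622, -0.043, 0.6, 0], [1, 0.622, -0.043, 0.6, 0], [1, 0.622, -0.043, 0.6, 0], [1, 0, 0, 0.9, 0], [1, 0, 0, 0.9, 0], [1, 0, 0, 0.9, 0], [1, 0, 0, 0.64, 0], [1, 0, 0, 0, 0], [1, 0, 0, 0, 0]])

```text
clock: 23.4
eef_pos: [0.4971, -0.1756, 0.0924]
tcp_rot: [2.22, 2.221, 0.001]
contact_force: [0.5, 0.4, 0.4]
finger_gap: 0.0933
grasp_force: 0.0
```

Request:
servo_tool(commands=[[0, 0, 0, 0, 0], [0, 0, 0, 0, 0], [0, 0, 0, 0, 0], [0, 0, 0, 0, 0], [0, 0, 0, 0, 0], [0, 0, 0, 0, 0], [0, 0, 0, 0, 0]])

```text
clock: 24.28
eef_pos: [0.4966, -0.1756, 0.091]
tcp_rot: [-2.221, -2.221, 0.0]
contact_force: [0.3, -0.6, 0.5]
finger_gap: 0.0273
grasp_force: 0.0
```

Request:
servo_tool(commands=[[0, 0, 0, 0, 0], [0, 0, 0, 0, 0], [0, 0, 0, 0, 0]])

```text
clock: 24.65
eef_pos: [0.4967, -0.1756, 0.091]
tcp_rot: [2.221, 2.221, 0.0]
contact_force: [0.7, 0.5, 0.3]
finger_gap: 0.0172
grasp_force: 30.0
```

Request:
servo_tool(commands=[[0, 0, 0, -0.7, 0], [0, 0, 0, -0.9, 0], [0, 0, 0, -0.9, 0], [0, 0.9, 0, -0.5, 0], [0, 0.92, 0, 0, 0], [0, 0.92, 0, 0, 0], [0, 0.92, 0, 0, 0], [0, 0.92, 0, 0, 0], [0, 0.92, 0, 0, 0], [0, 0.92, 0, 0, 0], [0, 0.92, 0, 0, 0], [0, 0.92, 0, 0, 0], [0, 0.92, 0, 0, 0], [0, 0.92, 0, 0, 0], [0, 0.92, -0.02, 0, 0], [0, 0, 0, 0, 0], [0, 0, 0, 0, 0]])

```text
clock: 26.78
eef_pos: [0.4958, 0.2649, 0.2108]
tcp_rot: [2.221, 2.222, -0.001]
contact_force: [0.1, 0.3, 0.3]
finger_gap: 0.0174
grasp_force: 30.0
```

```bash
python3 - <<'E'
from h import *
np.set_printoptions(precision=4,suppress=True)
s=readout.get_state(); print(s["clock"],s["eef_pos"],s["finger_gap"],s["grasp_force"])
I,D=snap("side","s2"); P=cloud("side",D); x,y,z=s["eef_pos"]
m=(abs(P[...,0]-x)<.02)&(abs(P[...,1]-y)<.03)&(P[...,2]>z-.08)&(P[...,2]<z-.003)
q=P[m]
for a in np.arange(z-.075,z,.01):
    k=(abs(q[:,2]-a)<.005); print(round(a,3),k.sum(),np.median(q[k],0) if k.any() else "")
t=finder.spot_point("side","stylus_tip"); print([(r["position"],r["conf"]) for r in t])
K,R,tv=cal("side"); p=K@(R@np.array([x,y,z-.071])+tv); print("expected tip px",p[:2]/p[2])
u,v=(p[:2]/p[2]).astype(int); C=I[max(v-110,0):v+90,max(u-110,0):u+110]; cv2.imwrite("pics/s2c.png",cv2.resize(C,None,fx=3,fy=3)[...,::-1])
E
```

```text
26.775 [0.4958 0.2649 0.2108] 0.017392200712827252 29.999650418758392
0.136 1 [0.4915 0.2616 0.1406]
0.146 6 [0.4947 0.2604 0.146 ]
0.156 5 [0.4947 0.2609 0.1525]
0.166 7 [0.4925 0.26   0.1667]
0.176 2 [0.4937 0.2598 0.1755]
0.186 9 [0.4938 0.2511 0.1892]
0.196 32 [0.4931 0.2564 0.1946]
0.206 11 [0.4954 0.2568 0.2049]
[([260.0, 145.1], 0.62), ([346.2, 187.9], 0.41)]
expected tip px [262.1262 143.4001]
```

View pics/s2c.png

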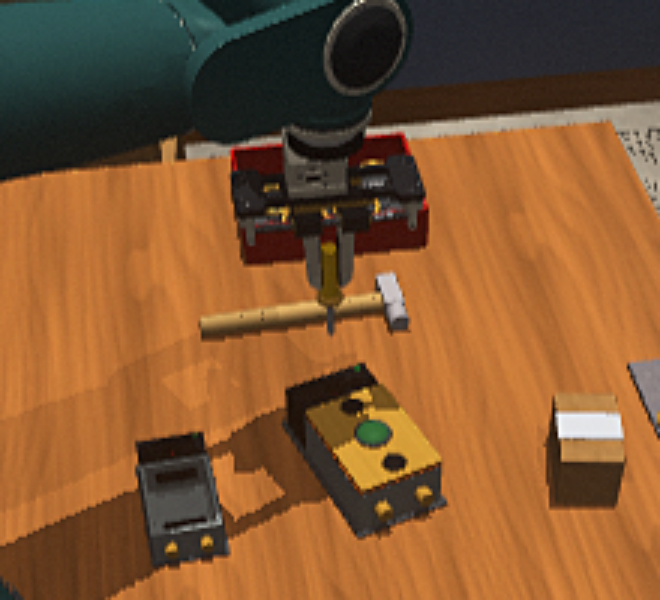

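The crop shows the stylus hanging upright from the fingers (tip ~(331,330)), over the reset block; the cover lies flush. Now I'll lower into the bore.

Request:
servo_tool(commands=[[0, 0, 0, 0.5, 0], [0, 0, 0, 0.7, 0], [0, 0, 0, 0.6, 0], [0, 0, 0, 0.3, 0], [0, 0, 0, 0, 0], [0, 0, 0, 0, 0]])

```text
clock: 27.62
eef_pos: [0.4962, 0.2653, 0.1279]
tcp_rot: [2.221, 2.221, 0.002]
contact_force: [0.6, 0.9, -1.3]
finger_gap: 0.0172
grasp_force: 30.0
```

Request:
servo_tool(commands=[[0, 0, 0, 0.1, 0], [0, 0, 0, 0.1, 0], [0, 0, 0, 0.1, 0], [0, 0, 0, 0.05, 0], [0, 0, 0, 0, 0]])

```text
clock: 28.25
eef_pos: [0.4959, 0.2653, 0.1132]
tcp_rot: [2.221, 2.221, 0.0]
contact_force: [0.1, -0.4, 1.9]
finger_gap: 0.0176
grasp_force: 30.0
```

Request:
servo_tool(commands=[[0, 0, 0, 0.05, 0], [0, 0, 0, 0.04, 0], [0, 0, 0, 0.025, 0], [0, 0, 0, 0, 0]])

```text
clock: 28.75
eef_pos: [0.496, 0.2653, 0.1088]
tcp_rot: [2.221, 2.221, 0.001]
contact_force: [-0.8, -0.6, 6.3]
finger_gap: 0.0177
grasp_force: 30.0
```

Request:
servo_tool(commands=[[0, 0, 0, 0.025, 0], [0, 0, 0, 0.015, 0], [0, 0, 0, 0, 0]])

```text
clock: 29.12
eef_pos: [0.4962, 0.2655, 0.1083]
tcp_rot: [2.221, 2.221, 0.002]
contact_force: [-3.7, -1.8, 16.6]
finger_gap: 0.0175
grasp_force: 30.0
```

Request:
servo_tool(commands=[[0, 0, 0, 0, 0], [0, 0, 0, 0, 0], [0, 0, 0, -0.6, 0], [0, 0, 0, -0.9, 0], [0, 0, 0, -0.9, 0], [0, -0.3, 0, -0.3, 0], [0, -0.9, 0, 0, 0], [0, -0.9, 0, 0, 0], [0, -0.9, 0, 0, 0], [0, -0.9, 0, 0, 0], [0, -0.9, 0, 0, 0], [0, -0.9, 0, 0, 0], [0, -0.9, 0, 0, 0], [0, -0.9, 0, 0, 0], [0, -0.9, 0, 0, 0], [0, -0.9, 0, 0, 0], [0, -0.9, 0, 0, 0], [0, -0.82, 0.02, 0, 0], [0, 0, 0, 0, 0], [0, 0, 0, 0, 0]])

```text
clock: 31.62
eef_pos: [0.4961, -0.1755, 0.2138]
tcp_rot: [-2.221, -2.22, 0.001]
contact_force: [0.4, -0.1, -0.7]
finger_gap: 0.0173
grasp_force: 30.0
```

```bash
python3 - <<'E'
from h import *
np.set_printoptions(precision=4,suppress=True)
s=readout.get_state(); print(s["clock"],s["eef_pos"],s["contact_force"],s["wrist_torque"])
ims=[]
for n in ["side","scene"]:
    I,D=snap(n); x,y,z=s["eef_pos"]; K,R,tv=cal(n); p=K@(R@np.array([x,y,z-.071])+tv); print(n,"expected tip",p[:2]/p[2],[(r["position"],r["conf"]) for r in finder.spot_point(n,"stylus_tip")])
    u,v=(p[:2]/p[2]).astype(int); ims.append(cv2.resize(I[v-60:v+50,u-50:u+50],None,fx=4,fy=4))
cv2.imwrite("pics/s3.png",np.hstack(ims)[...,::-1])
E
```

```text
31.625 [ 0.4961 -0.1755  0.2138] [ 0.3871 -0.0508 -0.6516] [-0.0051 -0.0384 -0.0251]
side expected tip [286.3436 247.6289] [([283.0, 246.9], 0.53), ([313.6, 368.2], 0.39)]
scene expected tip [204.5509 215.1948] [([205.8, 218.3], 0.51)]
```

View pics/s3.png

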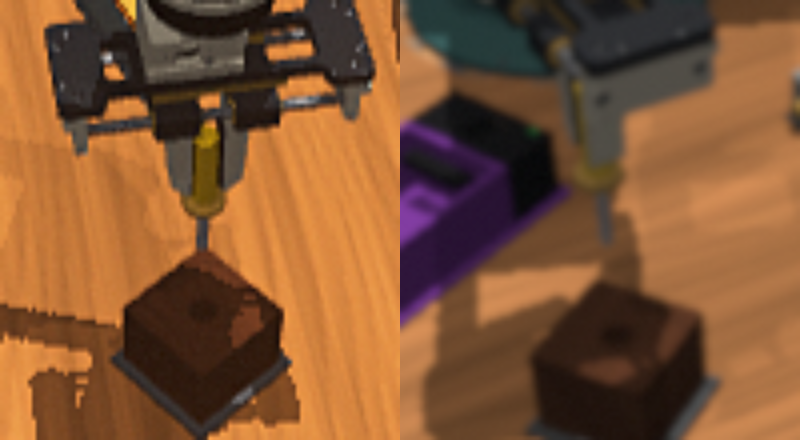

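The picture shows the stylus upright above the stand in both views, tip over the hole. Lowering.

Request:
servo_tool(commands=[[0, 0, 0.012, 0.5, 0], [0, 0, 0, 0.7, 0], [0, 0, 0, 0.5, 0], [0, 0, 0, 0.3, 0], [0, 0, 0, 0.1, 0], [0, 0, 0, 0, 0], [0, 0, 0, 0, 0]])

```text
clock: 32.7
eef_pos: [0.4974, -0.1757, 0.1316]
tcp_rot: [2.221, 2.221, 0.001]
contact_force: [0.0, -0.5, -0.9]
finger_gap: 0.0177
grasp_force: 30.0
```

Request:
servo_tool(commands=[[0, 0, 0, 0.3, 0], [0, 0, 0, 0.3, 0], [0, 0, 0, 0.2, 0], [0, 0, 0, 0.1, 0], [0, 0, 0, 0, 0], [0, 0, 0, 0, 0]])

```text
clock: 33.45
eef_pos: [0.4973, -0.1756, 0.0952]
tcp_rot: [2.221, 2.221, 0.0]
contact_force: [0.2, 0.1, -1.8]
finger_gap: 0.0177
grasp_force: 30.0
```

Request:
servo_tool(commands=[[0, 0, 0, 0.05, 0], [0, 0, 0, 0.03, 0], [0, 0, 0, 0.02, 0], [0, 0, 0, 0, 0]])

```text
clock: 33.95
eef_pos: [0.4972, -0.1756, 0.091]
tcp_rot: [2.221, 2.221, 0.0]
contact_force: [-2.0, 1.2, 1.8]
finger_gap: 0.0177
grasp_force: 30.0
```

Request:
servo_tool(commands=[[0.15, 0, 0, 0, 0], [0.3, 0, 0, 0, 0], [0.6, 0, 0, 0, 0], [0.6, 0, 0, 0, 0], [0.6, 0, 0, 0, 0], [0.6, 0, 0, 0, 0]])

```text
clock: 34.7
eef_pos: [0.4971, -0.1756, 0.0908]
tcp_rot: [2.221, 2.221, 0.0]
contact_force: [-0.9, 0.1, 0.8]
finger_gap: 0.0558
grasp_force: 0.0
```

Request:
servo_tool(commands=[[0.6, 0, 0, -0.3, 0], [0.6, 0, 0, -0.8, 0], [0.6, 0, 0, -0.9, 0], [0.6, 0, 0, -0.9, 0], [0.6, -0.6, 0, -0.9, 0], [0.6, -0.9, 0, -0.9, 0], [0.6, -0.5, 0, -0.5, 0], [0.6, 0, 0, 0, 0], [0.6, 0, 0, 0, 0]])

```text
clock: 35.83
eef_pos: [0.4969, -0.2549, 0.2982]
tcp_rot: [-2.221, -2.221, 0.0]
contact_force: [-0.5, -0.1, -0.6]
finger_gap: 0.0558
grasp_force: 0.0
```

```bash
cp w3.npz w3_old.npz; python3 b.py w4 stylus; sed 's/w3/w4/' e.py | python3 -; python3 d.py side
```

```text
35.825 [ 0.4969 -0.2549  0.2982] [-2.2208 -2.2209  0.0001] 0.05583643808186423 cam [ 0.495  -0.1816  0.4642] dir [ 0.0004 -0.2639 -0.9646]
stylus [([277.0, 118.0], 0.74, array([ 0.4956, -0.1786,  0.1381]))]
handle 250 [ 0.4958 -0.1754  0.1379] [ 0.4953 -0.1754  0.1376] [0.0171 0.0174 0.0044]
stand ((496.69134521484375, -175.37257385253906), (79.99971008300781, 79.92369079589844), 34.20818328857422)
[     0      0    560    420 235186] [279.5005 209.5053] [ 0.4987 -0.2737  0.138 ]
side -0.06 -0.035 8 0.06723980119915263
side -0.06 0.035 0 None
side -0.03 -0.035 11 0.0659880463145522
side -0.03 0.035 0 None
side 0.03 -0.035 11 0.06603543260735172
side 0.03 0.035 0 None
side 0.064 -0.035 0 None
side 0.064 0.035 0 None
```

View pics/w4.png

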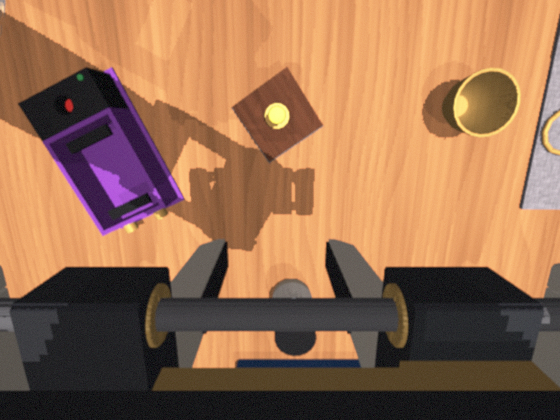

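The stylus stands upright at (277,117), with its handle top at 0.138 m as at the start, so it is fully seated. The cover is level and the robot is clear of everything. Handing in.

```bash
python3 -c "
from rig import ticket
print(ticket.finish_job())"
```

```text
the job is handed in; nothing more can be done
None
```

I handed the job in at about 36 s; no verdict came back. The cover is home and level (each pad pressed twice, reset end first, about 21 N for a second), the red button was pushed right down, and the stylus is back upright, fully down in its stand.

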